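# Open the hold-down and wedge up a projector's front

## Robot

A 7-joint arm with a two-finger parallel gripper is mounted at the origin on the work surface. World frame = base frame: x ahead of the robot, y to its left, z up, the work surface at z = 0. Lengths are in mm, angles in degrees, forces in N, time in s.
With the tool pointing down it reaches from about 400 to 850 mm from the base axis. Payload 10.4 kg.
Tool frame: the origin (TCP) lies on the mounting face of the last link; the fingertips stand 182 mm ahead of it and the grasp point (between the pads) lies 164 mm ahead of it (manip.tips_ahead is the distance from the TCP to the fingertips, in mm); z points along the fingers, y is the line along which they close (so a half turn about z gives the same grasp; the last joint's range is limited). The gripper opens to 87 mm and grips with 3 to 60 N. Pads are 19 mm wide; open, the fingers measure 117 mm over their backs; the gripper's body (75 mm by 190 mm) begins 51 mm behind the grasp point.
Start: joints at [-64.549, 19.034, -3.707, 83.658, 1.238, 77.344, -5.071], TCP at [281.257, 558.146, 404.776] pointing down, gripper open.
Joint ranges: [-148.97, 148.97], [-28.65, 121.19], [-84.17, 76.75], [9.2, 138.47], [-72.65, 252.65], [3.7, 117.97], [-149.18, 149.18]. Speed limits (degrees/s): [127.2, 127.2, 159.86, 159.86, 180, 180, 180].

## Interface

Orientations are given as [roll, pitch, yaw] about the fixed x, y, z axes, in that order (R = Rz(yaw) Ry(pitch) Rx(roll)).
In Python, from station import manip gives the robot as it stands.
- The arm moves only by the tool carry_out, never from a script. Its argument "rows" is a list of rows, each a list of 7 numbers: the opening, from -1 (shut) to 1 (fully open), then the shift along the tool's x, y, z each as a share of 0.12 m, from -1 to 1, then the turn, a rotation vector about the tool's x, y, z each as a share of 30 degrees, from -1 to 1. A call has exactly 5 rows; each row is the pose to reach, as a shift and turn from the pose commanded when the call began, along the tool's axes at that moment; what a row does not reach only later rows make up. A row lasts 1/8 s, in which the tool goes at most 62.5 mm and 10.7 degrees, less where a joint would pass 70% of its speed; a pose out of reach is approached as far as the arm can. A call with a number of a shift or a turn outside -1 to 1 is refused whole. A call with a gripper value outside its range is refused whole. The fingers move at their own pace and stop on an object; "grip_force" is the grip in N (left out, the last holds). Time passes only in rows, so rows that repeat a pose let the fingers close, or fill a call up. It gives the time, the measured TCP pose, the force, the opening and the grip force at its end, in the units of the state.
- manip.get_state(): the state, without advancing time (a new reading comes with each control period).
- manip.camera(name): name is "side" or "top"; returns the picture (480x640x3 uint8, blue, green, red); there is no depth.
- manip.camera_info(name): a dict with "camera_matrix" (3x3 intrinsics, pixels), "T" (4x4, takes a point from camera to world coordinates). Camera axes: x right, y down, z forward; pixel columns grow to the right and rows downward; lengths in mm; the calibration is good to about 2 mm. A picture is of the moment at which its call begins. camera_info takes no time and is no camera call.
- manip.sign_off(): hands the job in; it is judged then, once.
Trained networks look in the newest picture that a camera, given by its name, has taken for a name from the list of things; names that differ only in an ending like _2 or _b are one class to them, and where a whole thing is asked for, a point or a joint stands for the part that bears it (a point fixed in the world has none). Each returns a list of dicts, best first, with "p" (0 to 1); they miss things now and then, are a little off and sometimes report something else, mostly with a low value. They report only what shows in the picture. A call takes as long as a camera call. They do not tell look-alikes from the thing itself.
- manip.search_frame(target, camera): "extent" ([left, top, right, bottom] in pixels, round what is visible of it).
The state is a dict: "t": time; "qpos": joint angles; "dq": joint speeds; "effort": joint torques, N m; "ee_pos": TCP position; "eef_rot": TCP orientation; "force": force on the tool from outside, world axes, zero at the start; "moment": the same for the moment, N m; "gripper_width": finger opening in mm; "finger_force": force on a finger pad.
Only numpy, scipy, OpenCV 4.12 (cv2) and the standard library are available. Lean on these libraries where they do the work, as an engineer would, in place of code of your own. Each camera call takes 0.05 s, during which the arm holds its last target. There are 200 camera calls.

## Task

First swing the hold-down arm of the service jig a quarter turn (90 degrees) open, from lying across the projector to pointing straight out past its front, and leave it there. Then take the wooden wedge by its grip block, lay it flat on the bench with the thin end towards the projector, and push it straight in under the middle of the projector's front edge until both front feet have just come off the bench, with a gap of 2 to 5 mm under them. Finish while still holding the wedge in place in the gripper: only the wedge may carry the projector's front, its back stays on the bench against the stop, and the tape roll, multimeter and screwdriver are left alone.

Things in the scene. Friction and masses are not known exactly. Their poses are not given: they have to be found in the camera images.
- projector: White portable projector, loose, 0.9 kg, 200 mm deep (x), 230 wide (y), top at 67 mm. Origin: centre of its footprint on the bench; x from the front (lens, facing the robot) to the back, z up. Flat underside 12 mm above the bench on four 18 mm round feet. Lens stands out 12 mm at y +65 mm. Pushed, it backs onto a stop 1 mm behind; lifted, it tips about its rear feet.
- front_edge (a point): Middle of the projector's lower front edge: x -100, y 0, z +12 mm in its frame. The underside behind it is flat and the way in between the front feet is free. The wedge touches it when the wedge's origin is 73 mm in front of it; each further 10 mm of push lifts the edge by 1.9 mm and the front feet by 1.7 mm.
- foot_left (a point): Centre of the underside of the left (+y) front foot, at x -80, y +95 mm in the projector's frame; its height z is the gap under the foot (0 when standing).
- foot_right (a point): The same for the right front foot, at x -80, y -95 mm. (The rear feet are at x +85, y +-95 mm.)
- jig: Aluminium jig fixed to the bench. Origin on the bench at the projector's nominal origin, same axes. Stop bar behind the projector, 25 mm tall, 260 long, its face at x +101 mm. A 6 mm strip along the projector's left side (y 143 to 177 mm) carries a 22 mm steel post at x -70, y +160 mm with the hold-down arm on top.
- holddown (a joint): Angle (rad) of the hold-down arm on its upright post: 0 when it points to the jig's -y, across the projector; grows as its free end swings towards the robot (clockwise from above); 1.571 = quarter turn, pointing to the jig's -x. Starts at -0.1 to 0.25, stops at -0.2 and 2.1. Turns level, 0.6 N at the knob, stays as left. Closed, its pad is 1 mm above the projector and blocks its lift.
- holddown_hinge (a point): Point on the turning axis of the hold-down arm, 68 mm above the bench.
- holddown_knob (a point): Centre of the top of the upright round black knob on the arm's free end, 122 mm above the bench, 110 mm from the turning axis. Knob 20 mm in diameter, 42 mm tall, standing on the arm's flat steel bar (18 mm wide, 10 thick, 125 long, top 80 mm above the bench).
- wedge: Loose beech wedge, 90 g, 40 mm wide (y), 135 long, lying flat. Origin: on its underside below the centre of the grip block, which is 40 mm long (x -20 to +20), 24 wide (y), 50 tall, at the thick end. In front of it the top slopes from 22 mm height at x +20 down to 4 mm at the thin end, x +115 mm (0.19 mm per mm). x points to the thin end, z up.
- wedge_tip (a point): Middle of the wedge's thin end, on its underside, x +115 mm from the wedge's origin.
- tape_roll: Bystander: roll of masking tape, 90 mm diameter, 25 mm tall, lying flat; origin at the centre of its underside.
- multimeter: Bystander: yellow multimeter, 180 x 85 x 46 mm with its dial, lying flat; origin at the centre of its underside, x along its length.
- screwdriver: Bystander: screwdriver lying along its x axis, origin at its underside.
Things that resemble listed ones, but are neither listed nor needed, are in the scene too. There is more than one size of the wedge; the one meant has the size given above.

How it is judged (in metres and radians):
On the way, in this order (a step that is already met when the one before it is completed fails the run):
1. the hold-down arm is a quarter turn open and at rest, the projector still standing on its front feet (value of joint holddown between 1.4 and 1.74 rad and velocity of joint holddown between -0.1 and 0.1 rad/s and height (world z) of each of foot_left, foot_right below 0.0015 m), for 0.2 s.
2. the wedge, gripped and flat on the bench, carries the projector's front with both front feet just off the bench (height (world z) of foot_left between 0.0015 and 0.007 m and height (world z) of foot_right between 0.0015 and 0.007 m and contact force between wedge and projector above 0.8 N and contact force between the fingers and wedge above 1 N and contact force between each of the arm, the fingers and projector below 0.3 N and height (world z) of wedge below 0.004 m and angle between wedge's own z axis and vertical below 0.06 rad and y of wedge in the frame of projector between -0.035 and 0.035 m and x of wedge in the frame of projector below -0.1 m), for 0.2 s.
At the end, for the whole second after the job is handed in: Arm at 80 to 100 deg; both front feet 1.5 to 7 mm up; wedge gripped, flat on the bench (4 mm, 0.06 rad), straight (0.2 rad), within 35 mm of the middle, bearing over 0.8 N; robot off the projector; projector's origin under 5 mm up, within 10 mm along and 25 mm across the jig; at rest (all of step 2 and value of joint holddown between 1.4 and 1.74 rad and height (world z) of projector below 0.005 m and linear speed of each of projector, wedge below 0.01 m/s and y of projector in the frame of jig between -0.025 and 0.025 m and x of projector in the frame of jig between -0.01 and 0.01 m and angle between the x axis of wedge and the x axis of projector, either way round below 0.2 rad); the arm keeps its last pose, push and grip.
It fails at once if the tape roll, multimeter or screwdriver is moved by more than 20 mm (distance of any of tape_roll, multimeter, screwdriver from where it was at the start of the episode above 0.02 m).
It fails at once if the projector is shoved more than 20 mm from its place (distance of projector from where it was at the start of the episode above 0.02 m).
It also fails if it takes over 70 s, if anything falls off the work surface, if the arm or the gripper's body presses on something with over 40 N, if the wrist force passes 120 N, or if a joint passes its speed limit or range.

## Working session

There is one attempt and no reset: what is moved stays moved. The work goes in short steps, Python scripts to look and compute and a tool call to move; the robot and the scene stay as the last step left them, time stands still between calls to the robot, and variables do not carry over. Pictures are saved under pics/ and viewed, at most 10 in all, crops included, and the job is handed in when it is done.

Besides the shell and the picture viewer there is one more tool, called after "Emit:" as name([rows], argument=value, ...), one row to a line, values as JSON. carry_out: Moves the arm, as the interface text tells. Shift numbers are shares of 0.12 m and turn numbers shares of 30 degrees, none past 1 either way. Its arguments: {"type":"object","properties":{"rows":{"type":"array","items":{"type":"array","items":{"type":"number","minimum":-1,"maximum":1}}},"grip_force":{"type":"number"}},"required":["rows"]}

```bash
mkdir -p pics; ls; python3 - <<'E'
from station import manip
import cv2,json
for c in("top","side"):
    im=manip.camera(c);cv2.imwrite(f"pics/{c}0.png",im)
    i=manip.camera_info(c);print(c,i["camera_matrix"],i["T"])
    for n in("projector","wedge","holddown_knob","jig","tape_roll","multimeter","screwdriver"):
        print(n,[( [round(v) for v in d["extent"]],round(d["p"],2)) for d in manip.search_frame(n,c)])
s=manip.get_state();print({k:s[k] for k in("t","ee_pos","eef_rot","force","gripper_width")})
E
```

```text
pics
top [[576.3973255    0.         329.30929989]
 [  0.         576.3973255  240.36124488]
 [  0.           0.           1.        ]] [[-9.83687783e-04 -9.84809529e-01  1.73635318e-01  3.11263432e+02]
 [-9.99998312e-01  1.23816284e-03  1.35726097e-03  2.35251072e+01]
 [-1.55163233e-03 -1.73633690e-01 -9.84809085e-01  1.34188087e+03]
 [ 0.00000000e+00  0.00000000e+00  0.00000000e+00  1.00000000e+00]]
projector [([299, 110, 410, 216], 0.65)]
wedge [([506, 276, 542, 307], 0.97), ([445, 272, 483, 334], 0.78), ([442, 203, 474, 238], 0.62)]
holddown_knob [([278, 169, 336, 197], 0.65)]
jig [([281, 109, 417, 199], 0.76)]
tape_roll [([177, 283, 217, 326], 0.82)]
multimeter [([504, 173, 551, 250], 0.65)]
screwdriver [([128, 203, 199, 252], 0.88)]
side [[553.96864734   0.         323.39439316]
 [  0.         553.96864734 232.22901087]
 [  0.           0.           1.        ]] [[ 8.71709887e-01 -2.85109086e-01  3.98540691e-01  5.95839604e+01]
 [-4.89972209e-01 -5.18765043e-01  7.00578379e-01 -7.74109564e+02]
 [ 7.00771738e-03 -8.05974962e-01 -5.91908145e-01  7.94542467e+02]
 [ 0.00000000e+00  0.00000000e+00  0.00000000e+00  1.00000000e+00]]
projector [([357, 204, 491, 301], 0.94)]
wedge [([416, 335, 466, 366], 0.77), ([402, 422, 428, 478], 0.7), ([317, 371, 397, 411], 0.62)]
holddown_knob [([361, 198, 382, 238], 0.77)]
jig [([355, 199, 502, 287], 0.71)]
tape_roll [([203, 203, 245, 231], 0.96), ([358, 204, 494, 301], 0.52)]
multimeter [([455, 363, 566, 458], 0.75)]
screwdriver [([360, 200, 378, 239], 0.52)]
{'t': 0.8, 'ee_pos': array([281.25484785, 558.14185118, 404.78686528]), 'eef_rot': array([ 1.79996291e+02, -1.30457048e-03,  1.53254313e+02]), 'force': array([-0.26704881,  0.3365406 , -0.03249456]), 'gripper_width': 87.03599301704604}
```

```bash
python3 - <<'E'
import cv2
t=cv2.imread("pics/top0.png")[90:350,260:580];cv2.imwrite("pics/topc.png",cv2.resize(t,None,fx=2.3,fy=2.3,interpolation=cv2.INTER_CUBIC))
E
```

```text
(no output)
```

View pics/topc.png

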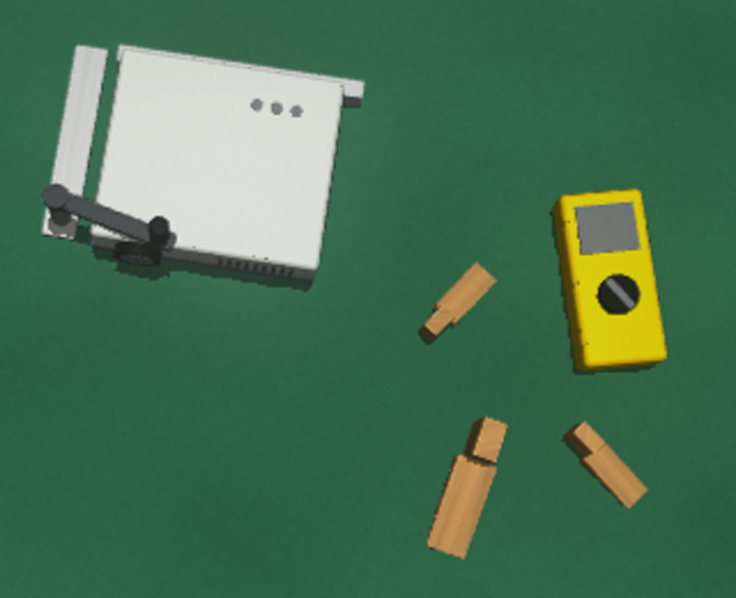

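View pics/side0.png

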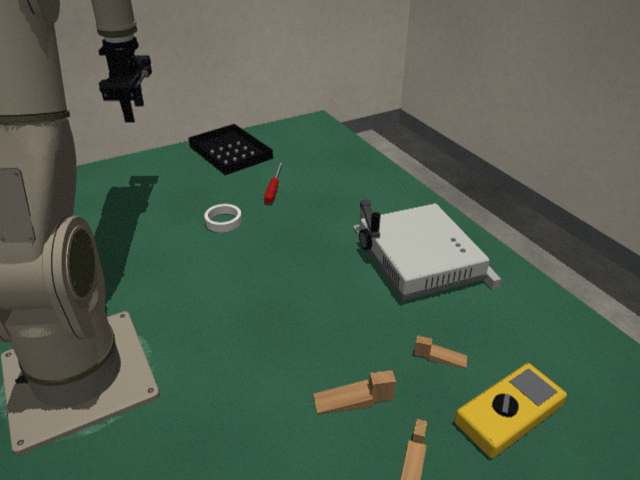

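Three wedges show in the top image: big at about (465,300), one at (460,220) and one at (524,292). The first measures about 135 mm long and the other two about 95 mm, so I pick the big one. The hold-down lies across the projector with its knob at about (328,188).

```bash
cat > h.py <<'E'
import numpy as np,cv2
from station import manip
from scipy.optimize import minimize
from scipy.spatial.transform import Rotation as R
def cam(c):
    i=manip.camera_info(c);return np.array(i["camera_matrix"]),np.array(i["T"])
def proj(c,P):
    K,T=cam(c);p=(np.atleast_2d(P)-T[:3,3])@T[:3,:3]@K.T;return p[:,:2]/p[:,2:]
def back(c,uv,z):
    K,T=cam(c);uv=np.atleast_2d(np.asarray(uv,float))
    d=np.c_[uv,np.ones(len(uv))]@np.linalg.inv(K).T@T[:3,:3].T
    return T[:3,3]+d*((z-T[2,3])/d[:,2])[:,None]
def box(x0,x1,y0,y1,z0,z1):return np.array([[x,y,z] for x in(x0,x1) for y in(y0,y1) for z in(z0,z1)],float)
WEDGE=[box(-20,20,-12,12,0,50),np.array([[x,y,z] for x,h in((20,22),(115,4)) for y in(-20,20) for z in(0,h)],float)]
def place(P,q):
    c,s=np.cos(q[2]),np.sin(q[2]);return P@np.array([[c,s,0],[-s,c,0],[0,0,1]])+[q[0],q[1],0]
def sil(c,parts,q):
    m=np.zeros((480*4,640*4),np.uint8)
    for P in parts:
        cv2.fillConvexPoly(m,cv2.convexHull(np.round(proj(c,place(P,q))*4+1.5).astype(np.int32)),255)
    return cv2.resize(m,(640,480),interpolation=cv2.INTER_AREA)/255.
def fit(parts,masks,q0):
    def cost(q):return sum(np.abs(sil(c,parts,q)-m).sum()/m.sum() for c,m in masks.items())
    q=np.array(q0,float)
    for s in(1,.3):
        sx=np.array([q]+[q+d for d in np.diag([12*s,12*s,.15*s])])
        r=minimize(cost,q,method="Nelder-Mead",options=dict(initial_simplex=sx,xatol=.05,fatol=1e-5));q=r.x
    return q,r.fun
def component(m,uv):
    n,l=cv2.connectedComponents(m.astype(np.uint8));return (l==l[uv[1],uv[0]]).astype(float)
def wood(im,uv):
    h=cv2.cvtColor(im,cv2.COLOR_BGR2HSV);return component((h[...,0]<25)&(h[...,1]>90)&(h[...,2]>50),uv)
E
python3 - <<'E'
from h import *
t=cv2.imread("pics/top0.png");s=cv2.imread("pics/side0.png")
mt,ms=wood(t,(460,310)),wood(s,(355,393));print(mt.sum(),ms.sum())
q0=[*back("top",[(472,282)],25)[0][:2],2.78];print(q0)
for k in({"top":mt},{"side":ms},{"top":mt,"side":ms}):print("wedge",fit(WEDGE,k,q0))
h=cv2.cvtColor(t,cv2.COLOR_BGR2HSV)
w=((h[...,1]<60)&(h[...,2]>170)).astype(np.uint8);w[:, :302]*=1
m=component(cv2.morphologyEx(w,cv2.MORPH_OPEN,np.ones((3,3))),(370,160))
ys,xs=np.nonzero(m);print("mask",m.sum(),xs.min(),xs.max(),ys.min(),ys.max())
P=back("top",np.c_[xs,ys],67)[:,:2].astype(np.float32)
r=cv2.minAreaRect(P);print(r,cv2.boxPoints(r).round(1).tolist())
crop=t[90:230,270:430]
cv2.imwrite("pics/proj.png",cv2.resize(np.hstack([crop,cv2.cvtColor((m[90:230,270:430]*255).astype(np.uint8),cv2.COLOR_GRAY2BGR)]),None,fx=2.5,fy=2.5))
c2=t[255:345,420:560];cv2.imwrite("pics/wcrop.png",cv2.resize(c2,None,fx=5,fy=5))
E
```

```text
1030.0 2066.0
[np.float64(446.21929747442647), np.float64(-301.30643148637745), 2.78]
wedge (array([ 446.71537168, -297.63643646,    2.78857227]), np.float64(0.05464686845612031))
wedge (array([ 447.06525724, -296.76609761,    2.79236007]), np.float64(0.04409392023992559))
wedge (array([ 446.95437863, -297.09452723,    2.78813751]), np.float64(0.10480354286095495))
mask 7754.0 302 417 110 205
((729.478759765625, -41.73606872558594), (249.01055908203125, 199.7679443359375), 80.74796295166016) [[610.9000244140625, -148.60000610351562], [808.0, -180.6999969482422], [848.0999755859375, 65.0999984741211], [650.9000244140625, 97.19999694824219]]
```

View pics/proj.png

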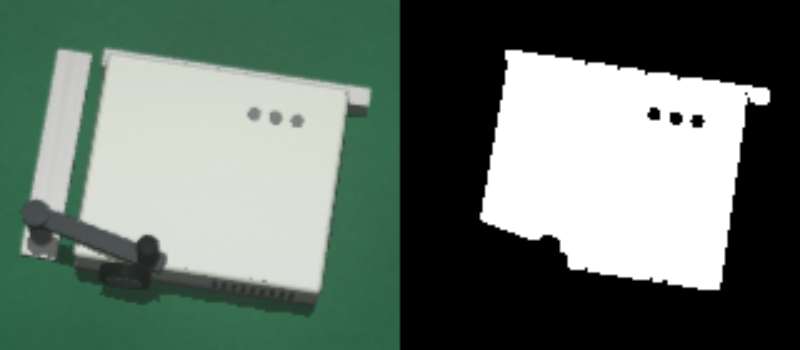

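View pics/wcrop.png

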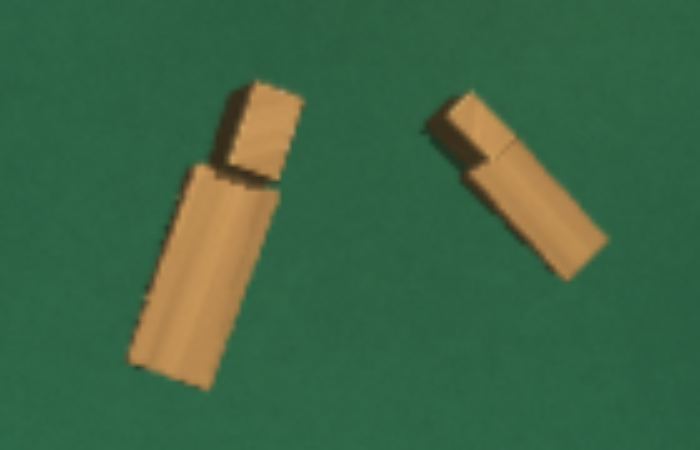

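The crops show the big wedge's block top at about (474,281) and its thin end at about (454,333). The full 135 mm model fits it within 5% in both cameras. In the projector crop, the post top is at about (284,174) and the knob top at about (329,187).

```bash
python3 - <<'E'
from h import *
t=cv2.imread("pics/top0.png")
h=cv2.cvtColor(t,cv2.COLOR_BGR2HSV)
w=((h[...,1]<60)&(h[...,2]>170)).astype(np.uint8)
m=component(cv2.morphologyEx(w,cv2.MORPH_OPEN,np.ones((3,3))),(370,160))
def line(uv):
    P=back("top",uv,67)[:,:2].astype(np.float32);v=cv2.fitLine(P,cv2.DIST_HUBER,0,.01,.01).ravel();return v
ri=line([(np.nonzero(m[r])[0].max()+.5,r) for r in range(138,198)])
le=line([(np.nonzero(m[r])[0].min()-.5,r) for r in range(115,172)])
fr=line([(c,np.nonzero(m[:,c])[0].max()+.5) for c in range(345,405)])
for n,v in(("right",ri),("left",le),("front",fr)):print(n,np.degrees(np.arctan2(v[1],v[0])),v[2:])
yaw=np.mean([np.arctan(ri[1]/ri[0]),np.arctan(le[1]/le[0]),np.arctan(-fr[0]/fr[1])]);print("yaw",np.degrees(yaw))
ex=np.array([np.cos(yaw),np.sin(yaw)]);ey=np.array([-ex[1],ex[0]])
yl,yr=le[2:]@ey,ri[2:]@ey;print("width",yl-yr)
xf=fr[2:]@ex;O=ex*(xf+100)+ey*(yl+yr)/2;print("origin",O)
Rm=np.c_[ex,ey]
hg=O+Rm@[-70,160];print("hinge pred",hg,"meas z80",back("top",[(284.4,174)],80),"pix pred",proj("top",[*hg,80]),proj("side",[*hg,80]))
# knob from dark blob
k=back("top",[(329.2,187.2)],122)[0];print("knob",k)
d=k[:2]-hg;print("dist",np.hypot(*d),"angle",np.arctan2(-(d@ex),-(d@ey)))
print("knob in side",proj("side",k),"stop bar right end pix",proj("top",np.array([*(O+Rm@[101,-130]),25])))
for th in(.0,.1,.2,.25,.3,1.571):
    kk=hg+Rm@(-110*np.array([np.sin(th),np.cos(th)]));print(th,kk.round(1),proj("top",[*kk,122]).round(1),proj("side",[*kk,122]).round(1))
E
```

```text
right -9.301473 [ 705.6517  -144.19463]
left -9.346687 [763.2584   75.72994]
front 81.6682 [624.21326 -69.19978]
yaw -8.993319
width 226.226
origin [731.07666  -33.697662]
hinge pred [686.94828689 135.27774528] meas z80 [[686.79937529 127.02964409  80.        ]] pix pred [[280.76678238 173.94176022]] [[364.11432845 200.63239845]]
knob [644.27049642  25.3291139  122.        ]
dist 117.94106723299214 angle 0.21329598745919018
knob in side [[376.06781071 213.92053894]] stop bar right end pix [[413.88181146 130.66425459]]
0.0 [669.8  26.6] [[328.6 175.9]] [[385.5 210.4]]
0.1 [659.   28.9] [[327.6 180.7]] [[380.8 211.3]]
0.2 [648.5  32.2] [[326.  185.3]] [[375.9 211.8]]
0.25 [643.4  34.3] [[325.1 187.6]] [[373.4 212. ]]
0.3 [638.4  36.6] [[324.1 189.8]] [[370.9 212.1]]
1.571 [578.3 152.5] [[270.5 216.8]] [[320.5 194. ]]
```

The measured hinge (687,127) and knob (644,25) are 110.2 mm apart, matching the given 110 mm, and the angle of about 0.24 rad is within range. So the jig origin is about (731,-42), and the projector sits about 8 mm towards +y in it. Next I plan the approach to the knob.

```bash
cat >> h.py <<'E'
def plan(wps,grip,start=None):
    """wps: list of (x,y,z,yaw) tool-down TCP goals, one call each; prints end-of-call shares (5 equal steps)"""
    if start is None:
        s=manip.get_state();start=(*s["ee_pos"],s["eef_rot"][2])
    p=np.array(start[:3],float);y=start[3]
    for g in wps:
        c,s=np.cos(np.radians(y)),np.sin(np.radians(y));A=np.array([[c,s,0],[s,-c,0],[0,0,-1]])
        sh=np.round(A.T@(np.array(g[:3])-p)/120,3);tz=round((-(g[3]-y)+180)%360-180,2);tz=round(tz/30,3)
        p=p+A@sh*120;y-=tz*30
        print("end",p.round(1),round(y,1),[[grip]+[round(float(v)*k/5,3) for v in sh]+[0,0,round(tz*k/5,3)] for k in range(1,6)],"" if max(abs(sh).max(),abs(tz))<=1 else "TOO FAR")
def lerp(a,b,n):return [tuple(np.array(a)+(np.array(b)-np.array(a))*k/n) for k in range(1,n+1)]
E
python3 - <<'E'
from h import *
a=(281.25,558.14,404.79,153.25);b=(644.3,25.3,404,92);plan(lerp(a,b,5)+lerp(b,(644.3,25.3,269,92),2),1)
E
```

```text
end [353.9 451.5 404.7] 141.0 [[1, -0.188, -0.104, 0.0, 0, 0, np.float64(0.082)], [1, -0.376, -0.208, 0.0, 0, 0, np.float64(0.163)], [1, -0.564, -0.313, 0.001, 0, 0, np.float64(0.245)], [1, -0.752, -0.417, 0.001, 0, 0, np.float64(0.326)], [1, -0.94, -0.521, 0.001, 0, 0, np.float64(0.408)]] 
end [426.5 345.  404.4] 128.7 [[1, -0.206, -0.062, 0.0, 0, 0, np.float64(0.082)], [1, -0.412, -0.124, 0.001, 0, 0, np.float64(0.164)], [1, -0.617, -0.185, 0.001, 0, 0, np.float64(0.245)], [1, -0.823, -0.247, 0.002, 0, 0, np.float64(0.327)], [1, -1.029, -0.309, 0.002, 0, 0, np.float64(0.409)]] TOO FAR
end [499.1 238.5 404.3] 116.5 [[1, -0.214, -0.017, 0.0, 0, 0, np.float64(0.082)], [1, -0.428, -0.034, 0.0, 0, 0, np.float64(0.163)], [1, -0.643, -0.05, 0.001, 0, 0, np.float64(0.245)], [1, -0.857, -0.067, 0.001, 0, 0, np.float64(0.326)], [1, -1.071, -0.084, 0.001, 0, 0, np.float64(0.408)]] TOO FAR
end [571.7 131.9 404.2] 104.3 [[1, -0.213, 0.029, 0.0, 0, 0, np.float64(0.082)], [1, -0.426, 0.058, 0.0, 0, 0, np.float64(0.163)], [1, -0.639, 0.087, 0.001, 0, 0, np.float64(0.245)], [1, -0.852, 0.116, 0.001
[... 221 characters left out ...]
1, -0.606, 0.221, 0.001, 0, 0, np.float64(0.245)], [1, -0.808, 0.294, 0.002, 0, 0, np.float64(0.327)], [1, -1.01, 0.368, 0.002, 0, 0, np.float64(0.409)]] TOO FAR
end [644.3  25.3 336.5] 92.0 [[1, -0.0, -0.0, 0.112, 0, 0, np.float64(-0.0)], [1, -0.0, -0.0, 0.225, 0, 0, np.float64(-0.0)], [1, -0.0, -0.0, 0.337, 0, 0, np.float64(-0.0)], [1, -0.0, -0.0, 0.45, 0, 0, np.float64(-0.0)], [1, -0.0, -0.0, 0.562, 0, 0, np.float64(-0.0)]] 
end [644.3  25.3 268.9] 92.0 [[1, -0.0, -0.0, 0.113, 0, 0, np.float64(-0.0)], [1, -0.0, -0.0, 0.225, 0, 0, np.float64(-0.0)], [1, -0.0, -0.0, 0.338, 0, 0, np.float64(-0.0)], [1, -0.0, -0.0, 0.45, 0, 0, np.float64(-0.0)], [1, -0.0, -0.0, 0.563, 0, 0, np.float64(-0.0)]]
```

Emit:
carry_out([
  [1, -0.19, -0.1, 0, 0, 0, 0.08],
  [1, -0.38, -0.21, 0, 0, 0, 0.16],
  [1, -0.56, -0.31, 0, 0, 0, 0.24],
  [1, -0.75, -0.42, 0, 0, 0, 0.32],
  [1, -0.94, -0.52, 0, 0, 0, 0.4],
])

```text
t: 1.42
ee_pos: [355.0, 449.9, 404.9]
eef_rot: [180.0, -0.0, 141.1]
force: [0.8, -0.0, -0.4]
gripper_width: 86.9
finger_force: 0.0
```

Emit:
carry_out([
  [1, -0.2, -0.06, 0, 0, 0, 0.08],
  [1, -0.4, -0.12, 0, 0, 0, 0.16],
  [1, -0.6, -0.18, 0, 0, 0, 0.24],
  [1, -0.8, -0.24, 0, 0, 0, 0.32],
  [1, -1, -0.3, 0, 0, 0, 0.4],
])

```text
t: 2.05
ee_pos: [425.9, 347.1, 404.8]
eef_rot: [180.0, -0.0, 129.1]
force: [0.4, 0.8, -1.3]
gripper_width: 87.0
finger_force: 0.0
```

Emit:
carry_out([
  [1, -0.2, -0.02, 0, 0, 0, 0.08],
  [1, -0.4, -0.03, 0, 0, 0, 0.16],
  [1, -0.6, -0.05, 0, 0, 0, 0.24],
  [1, -0.8, -0.06, 0, 0, 0, 0.32],
  [1, -1, -0.08, 0, 0, 0, 0.4],
])

```text
t: 2.68
ee_pos: [494.4, 248.2, 404.7]
eef_rot: [180.0, -0.0, 117.1]
force: [-0.1, 0.2, 0.6]
gripper_width: 87.1
finger_force: 0.0
```

Emit:
carry_out([
  [1, -0.2, 0.03, 0, 0, 0, 0.08],
  [1, -0.4, 0.06, 0, 0, 0, 0.16],
  [1, -0.6, 0.08, 0, 0, 0, 0.24],
  [1, -0.8, 0.11, 0, 0, 0, 0.32],
  [1, -1, 0.14, 0, 0, 0, 0.4],
])

```text
t: 3.3
ee_pos: [564.3, 149.2, 404.8]
eef_rot: [180.0, -0.0, 105.1]
force: [1.4, 0.8, -0.8]
gripper_width: 87.2
finger_force: 0.0
```

Emit:
carry_out([
  [1, -0.2, 0.06, 0, 0, 0, 0.08],
  [1, -0.4, 0.12, 0, 0, 0, 0.16],
  [1, -0.6, 0.18, 0, 0, 0, 0.24],
  [1, -0.8, 0.24, 0, 0, 0, 0.32],
  [1, -1, 0.3, 0, 0, 0, 0.4],
])

```text
t: 3.92
ee_pos: [630.5, 42.8, 404.7]
eef_rot: [180.0, -0.0, 93.1]
force: [-0.3, -0.3, 0.9]
gripper_width: 86.7
finger_force: 0.0
```

```bash
python3 - <<'E'
from h import *
s=manip.get_state();print(s["t"],s["ee_pos"],s["eef_rot"],s["force"])
b=(644.3,25.3,390,92);plan([(644.3,25.3,340,92),(644.3,25.3,269,92)],1)
E
```

```text
3.925 [630.52377342  42.78651908 404.71031107] [ 1.79997794e+02 -3.65786545e-03  9.30984387e+01] [-0.26386292 -0.26417943  0.86115185]
end [644.3  25.3 340. ] 92.0 [[1, -0.03, 0.021, 0.108, 0, 0, np.float64(0.007)], [1, -0.061, 0.043, 0.216, 0, 0, np.float64(0.015)], [1, -0.091, 0.064, 0.323, 0, 0, np.float64(0.022)], [1, -0.122, 0.086, 0.431, 0, 0, np.float64(0.03)], [1, -0.152, 0.107, 0.539, 0, 0, np.float64(0.037)]] 
end [644.3  25.3 269. ] 92.0 [[1, 0.0, -0.0, 0.118, 0, 0, np.float64(-0.0)], [1, 0.0, -0.0, 0.237, 0, 0, np.float64(-0.0)], [1, 0.0, -0.0, 0.355, 0, 0, np.float64(-0.0)], [1, 0.0, -0.0, 0.474, 0, 0, np.float64(-0.0)], [1, 0.0, -0.0, 0.592, 0, 0, np.float64(-0.0)]]
```

Emit:
carry_out([
  [1, -0.05, 0.04, 0, 0, 0, 0.01],
  [1, -0.1, 0.07, 0.1, 0, 0, 0.02],
  [1, -0.15, 0.11, 0.24, 0, 0, 0.04],
  [1, -0.15, 0.11, 0.4, 0, 0, 0.04],
  [1, -0.15, 0.11, 0.54, 0, 0, 0.04],
])

```text
t: 4.55
ee_pos: [643.5, 27.5, 338.0]
eef_rot: [-179.9, -0.0, 92.1]
force: [0.4, -0.2, 0.4]
gripper_width: 87.2
finger_force: 0.0
```

Emit:
carry_out([
  [1, 0, 0, 0.15, 0, 0, 0],
  [1, 0, 0, 0.3, 0, 0, 0],
  [1, 0, 0, 0.42, 0, 0, 0],
  [1, 0, 0, 0.52, 0, 0, 0],
  [1, 0, 0, 0.59, 0, 0, 0],
])

```text
t: 5.18
ee_pos: [643.9, 27.0, 268.4]
eef_rot: [-180.0, -0.0, 92.1]
force: [-0.1, -0.2, -0.2]
gripper_width: 87.0
finger_force: 0.0
```

Emit:
carry_out([
  [-1, 0, 0, 0, 0, 0, 0],
  [-1, 0, 0, 0, 0, 0, 0],
  [-1, 0, 0, 0, 0, 0, 0],
  [-1, 0, 0, 0, 0, 0, 0],
  [-1, 0, 0, 0, 0, 0, 0],
], grip_force=6)

```text
t: 5.8
ee_pos: [643.9, 27.0, 269.3]
eef_rot: [180.0, -0.0, 92.1]
force: [-0.2, -0.4, -0.5]
gripper_width: 45.0
finger_force: 0.0
```

```bash
python3 - <<'E'
from h import *
s=manip.get_state();print(s["t"],s["ee_pos"],s["eef_rot"],s["force"],s["gripper_width"],s["finger_force"])
cv2.imwrite("pics/side1.png",cv2.resize(manip.camera("side")[130:330,280:520],None,fx=2.5,fy=2.5))
H=np.array([686.8,127.]);yaw=np.radians(-9);ex=np.array([np.cos(yaw),np.sin(yaw)]);ey=np.array([-ex[1],ex[0]])
W=[]
for th in np.linspace(.239,1.571,6)[1:]:
    k=H-110*(np.sin(th)*ex+np.cos(th)*ey);W.append((*k,269,92));print(th,k)
plan(W,-1)
E
```

```text
5.8 [643.89494096  27.0304573  269.29342893] [ 1.79985479e+02 -8.77973765e-03  9.20570545e+01] [-0.24692632 -0.35400822 -0.54161652] 45.02997949400638 0.0
0.5054 [619.14187588  40.26835502]
0.7717999999999999 [598.69553913  61.13951128]
1.0381999999999998 [584.46499285  86.65714052]
1.3045999999999998 [577.45420542 115.02096801]
1.571 [578.15778955 144.22991902]
end [619.1  40.3 269. ] 92.0 [[-1, 0.024, -0.04, 0.0, 0, 0, np.float64(0.0)], [-1, 0.047, -0.081, 0.001, 0, 0, np.float64(0.001)], [-1, 0.071, -0.121, 0.001, 0, 0, np.float64(0.001)], [-1, 0.094, -0.162, 0.002, 0, 0, np.float64(0.002)], [-1, 0.118, -0.202, 0.002, 0, 0, np.float64(0.002)]] 
end [598.7  61.2 269. ] 92.0 [[-1, 0.036, -0.033, 0.0, 0, 0, np.float64(-0.0)], [-1, 0.072, -0.066, 0.0, 0, 0, np.float64(-0.0)], [-1, 0.108, -0.098, 0.0, 0, 0, np.float64(-0.0)], [-1, 0.144, -0.131, 0.0, 0, 0, np.float64(-0.0)], [-1, 0.18, -0.164, 0.0, 0, 0, np.float64(-0.0)]] 
end [584.5  86.6 269. ] 92.0 [[-1, 0.043, -0.022, 0.0, 0, 0, np.float64(-0.0)], [-1, 0.086, -0.044, 0.0, 0, 0, np.float64(-0.0)], [-1, 0.13, -0.067, 0.0, 0, 0, np.float64(-0.0)], [-1, 0.173, -0.089, 0.0, 0, 0, np.float64(-0.0)], [-1, 0.216, -0.111, 0.0, 0, 0, np.float64(-0.0)]] 
end [577.4 115.1 269. ] 92.0 [[-1, 0.048, -0.01, 0.0, 0, 0, np.float64(-0.0)], [-1, 0.096, -0.02, 0.0, 0, 0, np.float64(-0.0)], [-1, 0.143, -0.031, 0.0, 0, 0, np.float64(-0.0)], [-1, 0.191, -0.041, 0.0, 0, 0, np.float64(-0.0)], [-1, 0.239, -0.051, 0.0, 0, 0, np.float64(-0.0)]] 
end [578.2 144.3 269. ] 92.0 [[-1, 0.049, 0.003, 0.0, 0, 0, np.float64(-0.0)], [-1, 0.097, 0.006, 0.0, 0, 0, np.float64(-0.0)], [-1, 0.146, 0.009, 0.0, 0, 0, np.float64(-0.0)], [-1, 0.194, 0.012, 0.0, 0, 0, np.float64(-0.0)], [-1, 0.243, 0.015, 0.0, 0, 0, np.float64(-0.0)]]
```

View pics/side1.png

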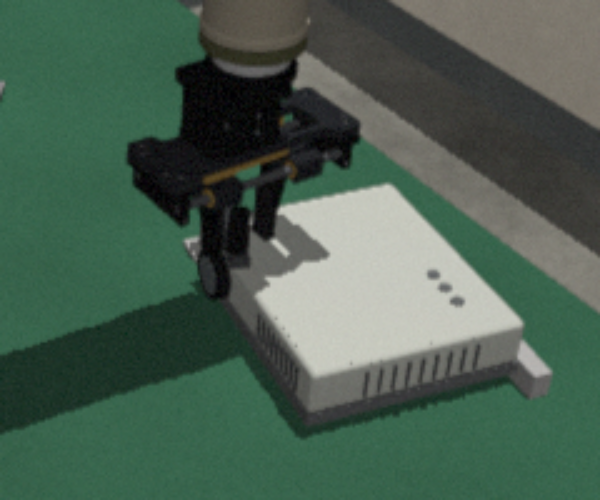

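The knob (crop 238,230) stands between the two fingers, which are still closing.

Emit:
carry_out([
  [-1, 0, 0, 0, 0, 0, 0],
  [-1, 0, 0, 0, 0, 0, 0],
  [-1, 0, 0, 0, 0, 0, 0],
  [-1, 0, 0, 0, 0, 0, 0],
  [-1, 0, 0, 0, 0, 0, 0],
])

```text
t: 6.48
ee_pos: [643.9, 27.1, 269.1]
eef_rot: [180.0, -0.0, 92.1]
force: [0.1, 0.3, 0.7]
gripper_width: 19.6
finger_force: 6.0
```

Emit:
carry_out([
  [-1, 0.02, -0.04, 0, 0, 0, 0],
  [-1, 0.04, -0.08, 0, 0, 0, 0],
  [-1, 0.07, -0.12, 0, 0, 0, 0],
  [-1, 0.09, -0.16, 0, 0, 0, 0],
  [-1, 0.11, -0.2, 0, 0, 0, 0],
])

```text
t: 7.1
ee_pos: [619.1, 40.1, 269.2]
eef_rot: [180.0, -0.1, 92.1]
force: [3.2, 2.7, -3.9]
gripper_width: 19.8
finger_force: 6.0
```

Emit:
carry_out([
  [-1, 0.04, -0.035, 0, 0, 0, 0],
  [-1, 0.07, -0.07, 0, 0, 0, 0],
  [-1, 0.11, -0.1, 0, 0, 0, 0],
  [-1, 0.145, -0.135, 0, 0, 0, 0],
  [-1, 0.18, -0.165, 0, 0, 0, 0],
])

```text
t: 7.72
ee_pos: [598.6, 60.5, 269.1]
eef_rot: [180.0, -0.0, 92.1]
force: [2.2, -0.9, -1.4]
gripper_width: 19.6
finger_force: 6.0
```

Emit:
carry_out([
  [-1, 0.04, -0.025, 0, 0, 0, 0],
  [-1, 0.085, -0.05, 0, 0, 0, 0],
  [-1, 0.13, -0.07, 0, 0, 0, 0],
  [-1, 0.17, -0.09, 0, 0, 0, 0],
  [-1, 0.215, -0.11, 0, 0, 0, 0],
])

```text
t: 8.35
ee_pos: [584.7, 85.8, 269.2]
eef_rot: [180.0, -0.0, 92.1]
force: [1.5, -1.3, -0.5]
gripper_width: 19.8
finger_force: 6.0
```

Emit:
carry_out([
  [-1, 0.05, -0.015, 0, 0, 0, 0],
  [-1, 0.095, -0.025, 0, 0, 0, 0],
  [-1, 0.14, -0.035, 0, 0, 0, 0],
  [-1, 0.19, -0.045, 0, 0, 0, 0],
  [-1, 0.24, -0.05, 0, 0, 0, 0],
])

```text
t: 8.98
ee_pos: [577.4, 114.5, 269.1]
eef_rot: [-179.9, -0.0, 92.1]
force: [-4.5, -2.1, 2.4]
gripper_width: 19.7
finger_force: 6.0
```

Emit:
carry_out([
  [-1, 0.05, 0, 0, 0, 0, 0],
  [-1, 0.1, 0.005, 0, 0, 0, 0],
  [-1, 0.15, 0.01, 0, 0, 0, 0],
  [-1, 0.2, 0.01, 0, 0, 0, 0],
  [-1, 0.24, 0.015, 0, 0, 0, 0],
])

```text
t: 9.6
ee_pos: [577.2, 144.3, 268.9]
eef_rot: [-179.8, -0.1, 92.1]
force: [-12.6, 0.3, 8.1]
gripper_width: 19.9
finger_force: 6.0
```

```bash
python3 - <<'E'
from h import *
cv2.imwrite("pics/top2.png",cv2.resize(manip.camera("top")[90:240,220:440],None,fx=3.5,fy=3.5))
print(manip.get_state()["force"])
E
```

```text
[-10.69350296   0.88008863   7.95596409]
```

View pics/top2.png

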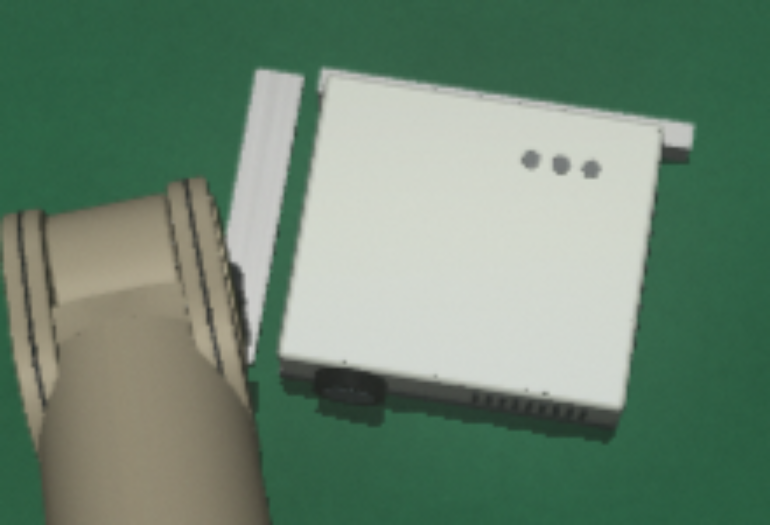

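The hold-down has swung clear of the projector, and the projector's front is fully visible in the picture. Next I release the knob and rise.

Emit:
carry_out([
  [1, 0, 0, 0, 0, 0, 0],
  [1, 0, 0, 0, 0, 0, 0],
  [1, 0, 0, 0, 0, 0, 0],
  [1, 0, 0, 0, 0, 0, 0],
  [1, 0, 0, 0, 0, 0, 0],
])

```text
t: 10.28
ee_pos: [578.5, 142.9, 269.2]
eef_rot: [180.0, -0.0, 92.0]
force: [0.2, 0.1, -0.3]
gripper_width: 61.7
finger_force: 0.0
```

Emit:
carry_out([
  [1, 0, 0, -0.1, 0, 0, 0],
  [1, 0, 0, -0.3, 0, 0, 0],
  [1, 0, 0, -0.5, 0, 0, 0],
  [1, 0, 0, -0.75, 0, 0, 0],
  [1, 0, 0, -1, 0, 0, 0],
])

```text
t: 10.9
ee_pos: [578.4, 142.8, 391.1]
eef_rot: [180.0, -0.0, 92.0]
force: [0.7, 0.8, -0.1]
gripper_width: 86.9
finger_force: 0.0
```

```bash
python3 - <<'E'
from h import *
s=manip.get_state();a=(*s["ee_pos"],s["eef_rot"][2]);print(a)
b=(447,-297,300,159.75);plan(lerp(a,b,5)+[(447,-297,198,159.75)],1)
E
```

```text
(np.float64(578.3824912498068), np.float64(142.78116643051416), np.float64(391.06314412661123), np.float64(92.04607728129253))
end [552.1  54.8 372.8] 105.6 [[1, -0.145, -0.049, 0.03, 0, 0, np.float64(-0.09)], [1, -0.29, -0.098, 0.061, 0, 0, np.float64(-0.18)], [1, -0.435, -0.147, 0.091, 0, 0, np.float64(-0.271)], [1, -0.58, -0.196, 0.122, 0, 0, np.float64(-0.361)], [1, -0.725, -0.245, 0.152, 0, 0, np.float64(-0.451)]] 
end [525.8 -33.1 354.6] 119.1 [[1, -0.129, -0.082, 0.03, 0, 0, np.float64(-0.09)], [1, -0.259, -0.163, 0.061, 0, 0, np.float64(-0.181)], [1, -0.388, -0.245, 0.091, 0, 0, np.float64(-0.271)], [1, -0.518, -0.326, 0.122, 0, 0, np.float64(-0.362)], [1, -0.647, -0.408, 0.152, 0, 0, np.float64(-0.452)]] 
end [ 499.6 -121.1  336.5] 132.7 [[1, -0.107, -0.11, 0.03, 0, 0, np.float64(-0.09)], [1, -0.214, -0.219, 0.06, 0, 0, np.float64(-0.18)], [1, -0.32, -0.329, 0.091, 0, 0, np.float64(-0.271)], [1, -0.427, -0.438, 0.121, 0, 0, np.float64(-0.361)], [1, -0.534, -0.548, 0.151, 0, 0, np.float64(-0.451)]] 
end [ 473.3 -209.   318.2] 146.2 [[1, -0.078, -0.131, 0.03, 0, 0, np.float64(-0.09)], [1, -0.156, -0.263, 0.061, 0, 0, np.float64(-0.18)], [1, -0.234, -0.394, 0.091, 0, 0, np.float64(-0.271)], [1, -0.312, -0.526, 0.122, 0, 0, np.float64(-0.361)], [1, -0.39, -0.657, 0.152, 0, 0, np.float64(-0.451)]] 
end [ 447. -297.  300.] 159.8 [[1, -0.045, -0.146, 0.03, 0, 0, np.float64(-0.09)], [1, -0.09, -0.292, 0.061, 0, 0, np.float64(-0.181)], [1, -0.136, -0.439, 0.091, 0, 0, np.float64(-0.271)], [1, -0.181, -0.585, 0.122, 0, 0, np.float64(-0.362)], [1, -0.226, -0.731, 0.152, 0, 0, np.float64(-0.452)]] 
end [ 447. -297.  198.] 159.8 [[1, 0.0, -0.0, 0.17, 0, 0, np.float64(0.0)], [1, 0.0, -0.0, 0.34, 0, 0, np.float64(0.0)], [1, 0.0, -0.0, 0.51, 0, 0, np.float64(0.0)], [1, 0.0, -0.0, 0.68, 0, 0, np.float64(0.0)], [1, 0.0, -0.0, 0.85, 0, 0, np.float64(0.0)]]
```

Emit:
carry_out([
  [1, -0.145, -0.05, 0.03, 0, 0, -0.09],
  [1, -0.29, -0.1, 0.06, 0, 0, -0.18],
  [1, -0.435, -0.15, 0.09, 0, 0, -0.27],
  [1, -0.58, -0.2, 0.12, 0, 0, -0.36],
  [1, -0.725, -0.245, 0.15, 0, 0, -0.45],
])

```text
t: 11.52
ee_pos: [552.0, 54.2, 372.0]
eef_rot: [179.9, -0.0, 105.6]
force: [0.8, 0.1, 0.5]
gripper_width: 86.8
finger_force: 0.0
```

Emit:
carry_out([
  [1, -0.13, -0.08, 0.03, 0, 0, -0.09],
  [1, -0.26, -0.16, 0.06, 0, 0, -0.18],
  [1, -0.39, -0.245, 0.09, 0, 0, -0.27],
  [1, -0.52, -0.325, 0.12, 0, 0, -0.36],
  [1, -0.65, -0.41, 0.15, 0, 0, -0.45],
])

```text
t: 12.15
ee_pos: [525.6, -34.1, 354.0]
eef_rot: [179.9, 0.0, 119.1]
force: [-0.1, -0.4, -0.4]
gripper_width: 87.3
finger_force: 0.0
```

Emit:
carry_out([
  [1, -0.11, -0.11, 0.03, 0, 0, -0.09],
  [1, -0.21, -0.22, 0.06, 0, 0, -0.18],
  [1, -0.32, -0.33, 0.09, 0, 0, -0.27],
  [1, -0.43, -0.44, 0.12, 0, 0, -0.36],
  [1, -0.535, -0.55, 0.15, 0, 0, -0.45],
])

```text
t: 12.78
ee_pos: [499.1, -122.3, 336.0]
eef_rot: [179.9, 0.0, 132.6]
force: [0.7, -0.3, -0.1]
gripper_width: 87.0
finger_force: 0.0
```

Emit:
carry_out([
  [1, -0.08, -0.13, 0.03, 0, 0, -0.09],
  [1, -0.16, -0.26, 0.06, 0, 0, -0.18],
  [1, -0.23, -0.39, 0.09, 0, 0, -0.27],
  [1, -0.31, -0.53, 0.12, 0, 0, -0.36],
  [1, -0.39, -0.66, 0.15, 0, 0, -0.45],
])

```text
t: 13.4
ee_pos: [472.3, -210.4, 318.0]
eef_rot: [180.0, 0.1, 146.1]
force: [-0.5, 0.6, 0.3]
gripper_width: 87.3
finger_force: 0.0
```

Emit:
carry_out([
  [1, -0.045, -0.15, 0.03, 0, 0, -0.09],
  [1, -0.09, -0.29, 0.06, 0, 0, -0.18],
  [1, -0.14, -0.44, 0.09, 0, 0, -0.27],
  [1, -0.18, -0.585, 0.12, 0, 0, -0.36],
  [1, -0.225, -0.73, 0.15, 0, 0, -0.45],
])

```text
t: 14.02
ee_pos: [445.9, -298.1, 299.9]
eef_rot: [180.0, 0.1, 159.6]
force: [-1.6, -0.3, 0.3]
gripper_width: 86.8
finger_force: 0.0
```

```bash
python3 - <<'E'
from h import *
t=manip.camera("top");cv2.imwrite("pics/top3full.png",t)
cv2.imwrite("pics/top3.png",cv2.resize(t[95:235,240:430],None,fx=4,fy=4,interpolation=cv2.INTER_CUBIC))
plan([(447,-297,198,159.75)],1)
h=cv2.cvtColor(t,cv2.COLOR_BGR2HSV)
w=((h[...,1]<60)&(h[...,2]>170)).astype(np.uint8)
m=component(cv2.morphologyEx(w,cv2.MORPH_OPEN,np.ones((3,3))),(370,160))
def line(uv):
    P=back("top",uv,67)[:,:2].astype(np.float32);return cv2.fitLine(P,cv2.DIST_HUBER,0,.01,.01).ravel()
ri=line([(np.nonzero(m[r])[0].max()+.5,r) for r in range(138,198)])
le=line([(np.nonzero(m[r])[0].min()-.5,r) for r in range(120,185)])
fr=line([(c,np.nonzero(m[:,c])[0].max()+.5) for c in range(305,392)])
ys=[np.degrees(np.arctan(v)) for v in(ri[1]/ri[0],le[1]/le[0],-fr[0]/fr[1])];print("yaws",ys)
yaw=np.radians(np.mean(ys));ex=np.array([np.cos(yaw),np.sin(yaw)]);ey=np.array([-ex[1],ex[0]])
yl,yr=le[2:]@ey,ri[2:]@ey
print("width",yl-yr,"front mid",ex*(fr[2:]@ex)+ey*(yl+yr)/2)
# check knob angle candidates
H=np.array([686.8,127.])
for th in(1.4,1.5,1.571,1.65,1.74):
    kk=H-110*(np.sin(th)*ex+np.cos(th)*ey);print(th,kk.round(1),((proj("top",[*kk,122])-[240,95])*4).round(0),((proj("top",[*H,80])-[240,95])*4).round())
E
```

```text
end [ 447. -297.  198.] 159.7 [[1, -0.002, 0.006, 0.169, 0, 0, np.float64(-0.001)], [1, -0.004, 0.013, 0.339, 0, 0, np.float64(-0.002)], [1, -0.005, 0.019, 0.508, 0, 0, np.float64(-0.002)], [1, -0.007, 0.026, 0.678, 0, 0, np.float64(-0.003)], [1, -0.009, 0.032, 0.847, 0, 0, np.float64(-0.004)]] 
yaws [np.float32(-9.301473), np.float32(-9.2557125), np.float32(-9.211109)]
width 226.29108 front mid [632.2742  -17.59813]
1.4 [576.8 126. ] [[171. 490.]] [[178. 316.]]
1.5 [577.3 137. ] [[151. 489.]] [[178. 316.]]
1.571 [578.2 144.7] [[136. 487.]] [[178. 316.]]
1.65 [580.  153.2] [[121. 484.]] [[178. 316.]]
1.74 [582.8 162.7] [[103. 479.]] [[178. 316.]]
```

View pics/top3.png

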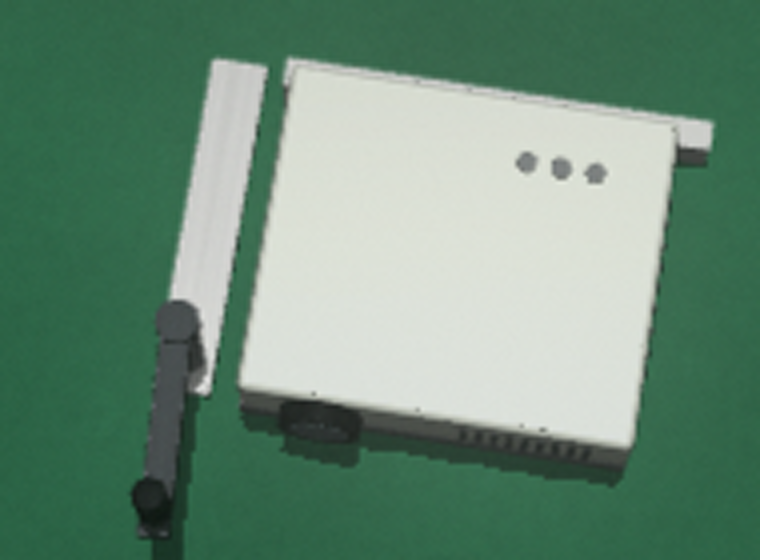

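The hold-down lies at about 87° (hub at crop (178,318), knob at (150,495)), within tolerance. The projector's front middle is (632,-18) with yaw -9.2°. Next I descend onto the wedge's grip block.

Emit:
carry_out([
  [1, -0.01, 0.03, 0.17, 0, 0, 0],
  [1, -0.01, 0.03, 0.34, 0, 0, 0],
  [1, -0.01, 0.03, 0.52, 0, 0, 0],
  [1, -0.01, 0.03, 0.7, 0, 0, 0],
  [1, -0.01, 0.03, 0.85, 0, 0, 0],
])

```text
t: 14.7
ee_pos: [448.7, -294.1, 196.9]
eef_rot: [180.0, 0.0, 159.5]
force: [-0.1, 0.3, -0.8]
gripper_width: 87.0
finger_force: 0.0
```

Emit:
carry_out([
  [-1, 0, 0, 0, 0, 0, 0],
  [-1, 0, 0, 0, 0, 0, 0],
  [-1, 0, 0, 0, 0, 0, 0],
  [-1, 0, 0, 0, 0, 0, 0],
  [-1, 0, 0, 0, 0, 0, 0],
], grip_force=35)

```text
t: 15.32
ee_pos: [448.5, -294.4, 197.4]
eef_rot: [180.0, 0.0, 159.6]
force: [-0.2, -0.5, -0.3]
gripper_width: 44.8
finger_force: 0.0
```

Emit:
carry_out([
  [-1, 0, 0, 0, 0, 0, 0],
  [-1, 0, 0, 0, 0, 0, 0],
  [-1, 0, 0, 0, 0, 0, 0],
  [-1, 0, 0, 0, 0, 0, 0],
  [-1, 0, 0, 0, 0, 0, 0],
])

```text
t: 15.95
ee_pos: [448.4, -294.5, 197.1]
eef_rot: [180.0, -0.0, 159.6]
force: [-0.6, -0.8, 0.5]
gripper_width: 23.9
finger_force: 34.7
```

```bash
python3 - <<'E'
from h import *
yaw=np.radians(-9.25);ex=np.array([np.cos(yaw),np.sin(yaw)])
F=np.array([632.3,-17.6])
s=manip.get_state();a=np.array([*s["ee_pos"],s["eef_rot"][2]]);print(a,s["gripper_width"],s["finger_force"])
g=F-ex*140;up=a+[0,0,70,0];b=np.array([*g,up[2],-9.25]);print("standoff",g,"touch",F-ex*73)
plan([up]+lerp(up,b,6),-1)
E
```

```text
[ 448.35400551 -294.47043417  197.09805495  159.55107271] 23.863646594313956 34.71627269871533
standoff [494.12050868   4.90395918] touch [560.24926524  -5.86579271]
end [ 448.4 -294.5  267.1] 159.6 [[-1, 0.0, 0.0, -0.117, 0, 0, np.float64(0.0)], [-1, 0.0, 0.0, -0.233, 0, 0, np.float64(0.0)], [-1, 0.0, 0.0, -0.35, 0, 0, np.float64(0.0)], [-1, 0.0, 0.0, -0.466, 0, 0, np.float64(0.0)], [-1, 0.0, 0.0, -0.583, 0, 0, np.float64(0.0)]] 
end [ 456.  -244.5  267.1] 131.4 [[-1, 0.017, 0.082, -0.0, 0, 0, np.float64(0.188)], [-1, 0.034, 0.165, -0.0, 0, 0, np.float64(0.375)], [-1, 0.052, 0.247, -0.0, 0, 0, np.float64(0.563)], [-1, 0.069, 0.33, -0.0, 0, 0, np.float64(0.75)], [-1, 0.086, 0.412, -0.0, 0, 0, np.float64(0.938)]] 
end [ 463.7 -194.7  267.1] 103.3 [[-1, 0.054, 0.065, -0.0, 0, 0, np.float64(0.188)], [-1, 0.108, 0.129, -0.0, 0, 0, np.float64(0.375)], [-1, 0.161, 0.194, -0.0, 0, 0, np.float64(0.563)], [-1, 0.215, 0.258, -0.0, 0, 0, np.float64(0.75)], [-1, 0.269, 0.323, -0.0, 0, 0, np.float64(0.938)]] 
end [ 471.3 -144.8  267.1] 75.2 [[-1, 0.078, 0.031, -0.0, 0, 0, np.float64(0.187)], [-1,
[... 365 characters left out ...]
np.float64(0.563)], [-1, 0.334, -0.036, -0.0, 0, 0, np.float64(0.75)], [-1, 0.418, -0.045, -0.0, 0, 0, np.float64(0.938)]] 
end [486.6 -45.  267.1] 18.9 [[-1, 0.07, -0.047, -0.0, 0, 0, np.float64(0.188)], [-1, 0.139, -0.095, -0.0, 0, 0, np.float64(0.375)], [-1, 0.209, -0.142, -0.0, 0, 0, np.float64(0.563)], [-1, 0.278, -0.19, -0.0, 0, 0, np.float64(0.75)], [-1, 0.348, -0.237, -0.0, 0, 0, np.float64(0.938)]] 
end [494.1   4.9 267.1] -9.3 [[-1, 0.039, -0.075, -0.0, 0, 0, np.float64(0.188)], [-1, 0.078, -0.149, -0.0, 0, 0, np.float64(0.375)], [-1, 0.116, -0.224, -0.0, 0, 0, np.float64(0.563)], [-1, 0.155, -0.298, -0.0, 0, 0, np.float64(0.75)], [-1, 0.194, -0.373, -0.0, 0, 0, np.float64(0.938)]]
```

Gripped at 23.9 mm (block 24). Next I lift the wedge, turn it and carry it to the standoff.

Emit:
carry_out([
  [-1, 0, 0, -0.08, 0, 0, 0],
  [-1, 0, 0, -0.2, 0, 0, 0],
  [-1, 0, 0, -0.33, 0, 0, 0],
  [-1, 0, 0, -0.46, 0, 0, 0],
  [-1, 0, 0, -0.58, 0, 0, 0],
])

```text
t: 16.58
ee_pos: [448.4, -294.5, 268.1]
eef_rot: [180.0, 0.0, 159.6]
force: [1.5, 0.2, -1.3]
gripper_width: 23.9
finger_force: 34.7
```

Emit:
carry_out([
  [-1, 0.02, 0.08, 0, 0, 0, 0.19],
  [-1, 0.03, 0.165, 0, 0, 0, 0.38],
  [-1, 0.05, 0.25, 0, 0, 0, 0.56],
  [-1, 0.07, 0.33, 0, 0, 0, 0.75],
  [-1, 0.09, 0.41, 0, 0, 0, 0.94],
])

```text
t: 17.2
ee_pos: [455.5, -244.2, 267.3]
eef_rot: [180.0, 0.0, 131.2]
force: [-0.6, -0.6, -0.6]
gripper_width: 23.5
finger_force: 34.7
```

Emit:
carry_out([
  [-1, 0.05, 0.065, 0, 0, 0, 0.19],
  [-1, 0.11, 0.13, 0, 0, 0, 0.38],
  [-1, 0.16, 0.19, 0, 0, 0, 0.56],
  [-1, 0.215, 0.26, 0, 0, 0, 0.75],
  [-1, 0.27, 0.32, 0, 0, 0, 0.94],
])

```text
t: 17.82
ee_pos: [463.0, -194.5, 267.3]
eef_rot: [180.0, -0.0, 103.0]
force: [0.1, -0.2, -1.3]
gripper_width: 23.5
finger_force: 34.7
```

Emit:
carry_out([
  [-1, 0.08, 0.03, 0, 0, 0, 0.19],
  [-1, 0.16, 0.06, 0, 0, 0, 0.38],
  [-1, 0.23, 0.09, 0, 0, 0, 0.56],
  [-1, 0.31, 0.125, 0, 0, 0, 0.75],
  [-1, 0.39, 0.16, 0, 0, 0, 0.94],
])

```text
t: 18.45
ee_pos: [470.9, -144.6, 267.3]
eef_rot: [180.0, -0.0, 74.8]
force: [0.1, 0.2, -1.6]
gripper_width: 24.0
finger_force: 34.7
```

Emit:
carry_out([
  [-1, 0.08, -0.01, 0, 0, 0, 0.19],
  [-1, 0.17, -0.02, 0, 0, 0, 0.38],
  [-1, 0.25, -0.03, 0, 0, 0, 0.56],
  [-1, 0.335, -0.035, 0, 0, 0, 0.75],
  [-1, 0.42, -0.045, 0, 0, 0, 0.94],
])

```text
t: 19.08
ee_pos: [478.8, -94.5, 267.3]
eef_rot: [-180.0, -0.0, 46.6]
force: [-0.5, 0.7, -0.5]
gripper_width: 23.8
finger_force: 34.7
```

Emit:
carry_out([
  [-1, 0.07, -0.05, 0, 0, 0, 0.19],
  [-1, 0.14, -0.095, 0, 0, 0, 0.38],
  [-1, 0.21, -0.14, 0, 0, 0, 0.56],
  [-1, 0.28, -0.19, 0, 0, 0, 0.75],
  [-1, 0.35, -0.24, 0, 0, 0, 0.94],
])

```text
t: 19.7
ee_pos: [486.6, -44.2, 267.3]
eef_rot: [-180.0, -0.0, 18.4]
force: [0.4, 0.5, -1.2]
gripper_width: 24.1
finger_force: 34.7
```

Emit:
carry_out([
  [-1, 0.04, -0.075, 0, 0, 0, 0.19],
  [-1, 0.08, -0.15, 0, 0, 0, 0.38],
  [-1, 0.12, -0.225, 0, 0, 0, 0.56],
  [-1, 0.155, -0.3, 0, 0, 0, 0.75],
  [-1, 0.195, -0.37, 0, 0, 0, 0.94],
])

```text
t: 20.32
ee_pos: [494.7, 5.4, 267.3]
eef_rot: [-180.0, -0.0, -9.8]
force: [0.5, -0.1, -0.6]
gripper_width: 24.1
finger_force: 34.7
```

```bash
python3 - <<'E'
from h import *
cv2.imwrite("pics/side4.png",cv2.resize(manip.camera("side")[130:330,240:520],None,fx=2.8,fy=2.8))
s=manip.get_state();print(s["t"],s["qpos"].round(1),s["force"])
g=(494.1,4.9)
plan([(*g,215,-9.25),(*g,198,-9.25)],-1)
E
```

```text
20.375 [-47.3  12.4  45.9 114.2 -10.6  57.5 -96.4] [ 0.03273964  1.26032813 -0.38678458]
end [494.1   4.9 215. ] -9.2 [[-1, -0.001, 0.003, 0.087, 0, 0, np.float64(-0.005)], [-1, -0.002, 0.006, 0.174, 0, 0, np.float64(-0.01)], [-1, -0.002, 0.01, 0.261, 0, 0, np.float64(-0.016)], [-1, -0.003, 0.013, 0.348, 0, 0, np.float64(-0.021)], [-1, -0.004, 0.016, 0.435, 0, 0, np.float64(-0.026)]] 
end [494.1   4.9 198. ] -9.2 [[-1, 0.0, -0.0, 0.028, 0, 0, np.float64(0.0)], [-1, 0.0, -0.0, 0.057, 0, 0, np.float64(0.0)], [-1, 0.0, -0.0, 0.085, 0, 0, np.float64(0.0)], [-1, 0.0, -0.0, 0.114, 0, 0, np.float64(0.0)], [-1, 0.0, -0.0, 0.142, 0, 0, np.float64(0.0)]]
```

View pics/side4.png

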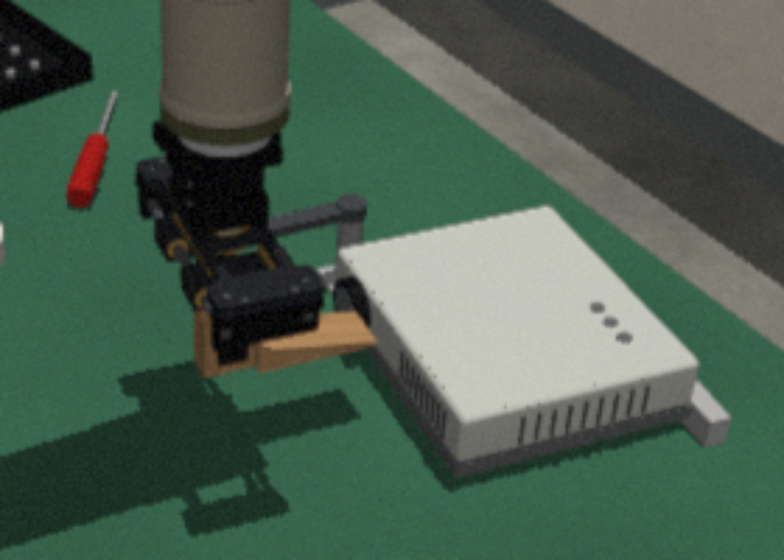

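The wedge is level in the gripper with its thin end towards the middle of the projector's front, and the hold-down is open behind it. I lower it to the bench.

Emit:
carry_out([
  [-1, 0, 0.01, 0.09, 0, 0, -0.01],
  [-1, 0, 0.01, 0.2, 0, 0, -0.02],
  [-1, 0, 0.015, 0.3, 0, 0, -0.02],
  [-1, 0, 0.015, 0.39, 0, 0, -0.02],
  [-1, 0, 0.015, 0.45, 0, 0, -0.02],
])

```text
t: 21.0
ee_pos: [494.2, 3.1, 211.8]
eef_rot: [180.0, 0.0, -9.1]
force: [-0.3, -0.8, -0.6]
gripper_width: 23.6
finger_force: 34.7
```

Emit:
carry_out([
  [-1, 0, 0, 0.05, 0, 0, 0],
  [-1, 0, 0, 0.09, 0, 0, 0],
  [-1, 0, 0, 0.11, 0, 0, 0],
  [-1, 0, 0, 0.125, 0, 0, 0],
  [-1, 0, 0, 0.135, 0, 0, 0],
])

```text
t: 21.62
ee_pos: [494.4, 3.2, 197.0]
eef_rot: [-180.0, 0.0, -9.0]
force: [-7.6, 0.2, 21.6]
gripper_width: 23.8
finger_force: 34.7
```

```bash
python3 - <<'E'
from h import *
t=manip.camera("top");s=manip.camera("side");cv2.imwrite("pics/s5.png",s)
st=manip.get_state();print(st["ee_pos"],st["eef_rot"],st["force"])
yaw=np.radians(-9.25);ex=np.array([np.cos(yaw),np.sin(yaw)]);F=np.array([632.3,-17.6])
tip=st["ee_pos"][:2]+115*ex
pt=np.array([[*tip,2]]);print("tip pix top",proj("top",pt),"side",proj("side",pt),"F side",proj("side",[*F,12]))
d=F-st["ee_pos"][:2];print("ahead",d@ex,"lateral",d@[-ex[1],ex[0]])
a=proj("side",[*tip,2])[0].astype(int);c=s[a[1]-70:a[1]+50,a[0]-80:a[0]+80]
cv2.imwrite("pics/side5.png",cv2.resize(c,None,fx=5,fy=5,interpolation=cv2.INTER_CUBIC));print("crop origin",a-[80,70])
E
```

```text
[494.46054351   3.22879973 197.07459095] [-1.79961303e+02  9.24380962e-03 -9.04619769e+00] [-3.87539387 -0.63860658  9.00387045]
tip pix top [[346.36536809 215.30643618]] side [[369.12688827 272.5531399 ]] F side [[379.2202688  266.23183255]]
ahead 139.3951174269954 lateral 1.5987182283911423
crop origin [289 202]
```

View pics/side5.png

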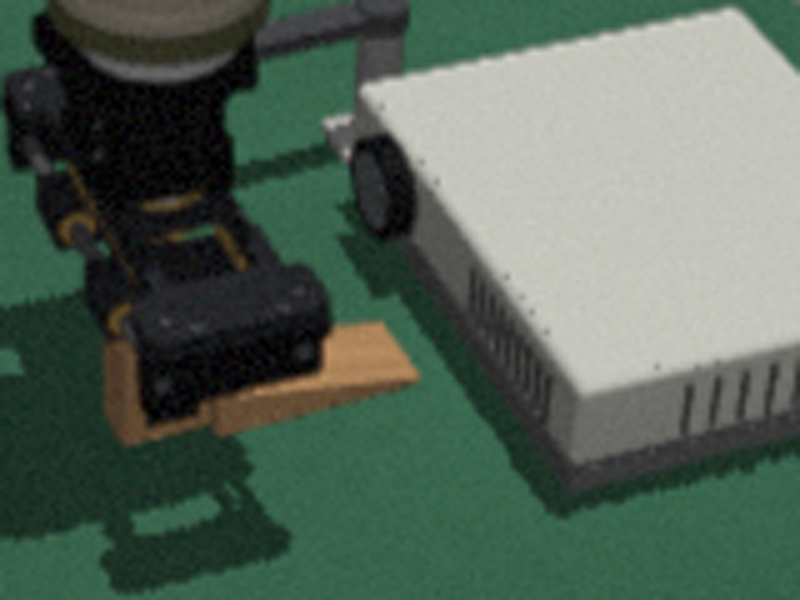

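The thin end shows at crop (402,350), as predicted, and the wedge lies flat on the bench. I slide it in.

Emit:
carry_out([
  [-1, 0.08, 0, -0.004, 0, 0, 0.005],
  [-1, 0.18, -0.005, -0.004, 0, 0, 0.005],
  [-1, 0.29, -0.01, -0.004, 0, 0, 0.005],
  [-1, 0.4, -0.01, -0.004, 0, 0, 0.005],
  [-1, 0.5, -0.01, -0.004, 0, 0, 0.005],
])

```text
t: 22.35
ee_pos: [554.4, -5.1, 197.1]
eef_rot: [-180.0, 0.1, -9.2]
force: [-8.0, 1.2, 13.2]
gripper_width: 23.9
finger_force: 34.8
```

Emit:
carry_out([
  [-1, 0.02, 0, 0, 0, 0, 0],
  [-1, 0.04, 0, 0, 0, 0, 0],
  [-1, 0.06, 0, 0, 0, 0, 0],
  [-1, 0.08, 0, 0, 0, 0, 0],
  [-1, 0.1, 0, 0, 0, 0, 0],
])

```text
t: 22.98
ee_pos: [563.6, -6.5, 197.0]
eef_rot: [-179.9, 0.5, -9.2]
force: [-26.6, 4.4, 29.4]
gripper_width: 24.1
finger_force: 35.0
```

Emit:
carry_out([
  [-1, 0.02, 0, 0, 0, 0, 0],
  [-1, 0.04, 0, 0, 0, 0, 0],
  [-1, 0.055, 0, 0, 0, 0, 0],
  [-1, 0.07, 0, 0, 0, 0, 0],
  [-1, 0.07, 0, 0, 0, 0, 0],
])

```text
t: 23.6
ee_pos: [571.5, -7.8, 196.9]
eef_rot: [-179.9, 0.6, -9.2]
force: [-27.3, 4.4, 28.4]
gripper_width: 23.9
finger_force: 35.0
```

```bash
python3 - <<'E'
from h import *
s=manip.camera("side");cv2.imwrite("pics/s6.png",s)
cv2.imwrite("pics/top6.png",manip.camera("top"))
st=manip.get_state();print(st["ee_pos"],st["eef_rot"],st["force"],st["moment"])
yaw=np.radians(-9.25);ex=np.array([np.cos(yaw),np.sin(yaw)]);F=np.array([632.3,-17.6])
d=F-st["ee_pos"][:2];print("ahead",d@ex,"lateral",d@[-ex[1],ex[0]])
E
```

```text
[571.45706859  -7.86090016 196.87705166] [-179.91565776    0.59257098   -9.18424733] [-26.78005619   5.74861237  28.50346256] [0.99976684 5.97417463 0.0277421 ]
ahead 61.61724012349873 lateral 0.1675927390426626
```

Emit:
carry_out([
  [-1, 0.02, 0, -0.003, 0, 0, 0],
  [-1, 0.04, 0, -0.006, 0, 0, 0],
  [-1, 0.055, 0, -0.006, 0, 0, 0],
  [-1, 0.07, 0, -0.006, 0, 0, 0],
  [-1, 0.08, 0, -0.006, 0, 0, 0],
])

```text
t: 24.32
ee_pos: [581.7, -9.5, 196.9]
eef_rot: [-180.0, 0.4, -9.2]
force: [-15.9, 2.8, 12.6]
gripper_width: 23.7
finger_force: 35.0
```

```bash
cat > lift.py <<'E'
from h import *
st=manip.get_state();print(st["t"],st["ee_pos"],st["eef_rot"],st["force"],st["gripper_width"],st["finger_force"])
yaw=np.radians(-9.25);ex=np.array([np.cos(yaw),np.sin(yaw)]);ey=np.array([-ex[1],ex[0]]);F=np.array([632.3,-17.6])
d=F-st["ee_pos"][:2];print("ahead",d@ex,"lateral",d@ey)
def shift(a,b,c,P,r=13):
    u,v=np.round(proj(c,P)[0]).astype(int)
    A,B=[cv2.cvtColor(i,cv2.COLOR_BGR2GRAY)[v-r:v+r,u-r:u+r].astype(np.float32) for i in(a,b)]
    W=np.eye(2,3,dtype=np.float32)
    cc,W=cv2.findTransformECC(A,B,W,cv2.MOTION_TRANSLATION,(3,200,1e-5));return W[:,2].round(2),round(cc,3)
O=F+100*ex
s0=cv2.imread("pics/s5.png")
def avg(c):return np.mean([manip.camera(c).astype(float) for _ in range(4)],0).astype(np.uint8)
s1=avg("side");cv2.imwrite("pics/s7.png",s1)
for n,q in(("FR",(-95,-110)),("BR",(97,-110)),("BL",(97,110))):
    P=np.array([*(O+q[0]*ex+q[1]*ey),67.])
    # expected for dx=1mm slide, and lift per mm
    print(n,shift(s0,s1,"side",P),"per mm x",(proj("side",P+[*ex,0])-proj("side",P)).round(2),"per mm z",(proj("side",P+[0,0,1])-proj("side",P)).round(2))
cv2.imwrite("pics/side7.png",cv2.resize(s1[200:320,290:500],None,fx=3.8,fy=3.8,interpolation=cv2.INTER_CUBIC))
E
python3 lift.py
```

```text
24.325 [581.74274938  -9.53412823 196.94618781] [-179.97272602    0.41326677   -9.1881626 ] [-15.89357081   2.76849892  12.6253332 ] 23.711451401134163 34.989247592166066
ahead 51.196351591031686 lateral 0.16571604388690986
FR (array([ 1.12, -1.25], dtype=float32), 0.978) per mm x [[ 0.45 -0.11]] per mm z [[ 0.05 -0.38]]
BR (array([ 0.57, -0.13], dtype=float32), 0.996) per mm x [[ 0.41 -0.1 ]] per mm z [[ 0.09 -0.37]]
BL (array([ 0.53, -0.16], dtype=float32), 0.996) per mm x [[ 0.37 -0.08]] per mm z [[ 0.05 -0.35]]
```

View pics/side7.png

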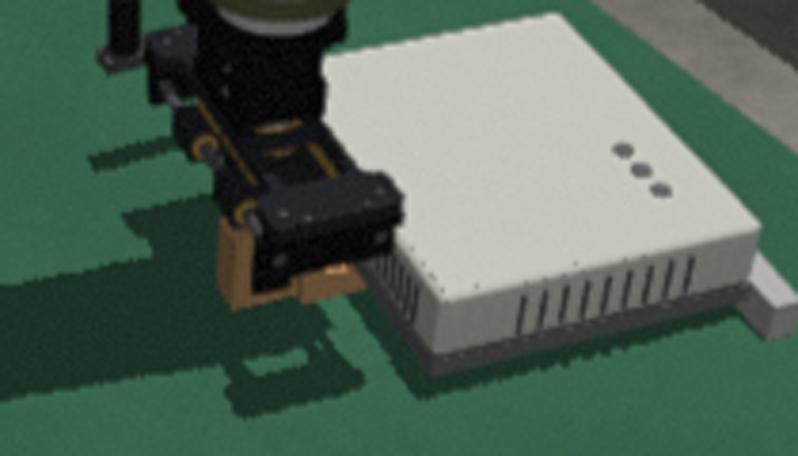

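The wedge is in under the front edge and the shadow gap along the base has opened. The image gives about 2.4 mm of foot gap and the geometry about 3.7 mm. I push 2.5 mm more to sit mid-band, then let it settle.

Emit:
carry_out([
  [-1, 0.005, 0, 0, 0, 0, 0],
  [-1, 0.01, 0, 0, 0, 0, 0],
  [-1, 0.015, 0, 0, 0, 0, 0],
  [-1, 0.02, 0, 0, 0, 0, 0],
  [-1, 0.02, 0, 0, 0, 0, 0],
])

```text
t: 25.15
ee_pos: [584.1, -9.9, 196.9]
eef_rot: [-180.0, 0.4, -9.2]
force: [-14.2, 1.9, 10.6]
gripper_width: 23.6
finger_force: 35.0
```

Emit:
carry_out([
  [-1, 0, 0, 0, 0, 0, 0],
  [-1, 0, 0, 0, 0, 0, 0],
  [-1, 0, 0, 0, 0, 0, 0],
  [-1, 0, 0, 0, 0, 0, 0],
  [-1, 0, 0, 0, 0, 0, 0],
])

```text
t: 25.78
ee_pos: [584.1, -9.9, 196.9]
eef_rot: [-180.0, 0.4, -9.2]
force: [-15.4, 3.5, 10.7]
gripper_width: 23.9
finger_force: 35.0
```

```bash
sed -i 's/(("FR",(-95,-110)),/(("FR",(-95,-110)),("FR2",(-97,-95)),("RM",(-60,-113)),/' lift.py; python3 lift.py; python3 - <<'E'
from h import *
st=manip.get_state();print(st["ee_pos"],st["dq"].round(2),st["force"])
t0=cv2.imread("pics/top3full.png");t=manip.camera("top")
# arm angle: still where left?
d=cv2.absdiff(t,t0).max(2)[170:230,270:292];print("holddown area change (max,mean)",d.max(),d.mean())
E
```

```text
25.775 [584.11778775  -9.94866098 196.93853788] [-179.97660403    0.39843373   -9.19148929] [-15.35561997   3.46955095  10.74753222] 23.920460386388832 34.98930217232555
ahead 48.785564283597175 lateral 0.1930886056023713
FR (array([ 1.16, -1.32], dtype=float32), 0.964) per mm x [[ 0.45 -0.11]] per mm z [[ 0.05 -0.38]]
FR2 (array([ 2.17, -0.73], dtype=float32), 0.971) per mm x [[ 0.45 -0.11]] per mm z [[ 0.05 -0.38]]
RM (array([ 0.76, -1.17], dtype=float32), 0.99) per mm x [[ 0.44 -0.11]] per mm z [[ 0.06 -0.38]]
BR (array([ 0.58, -0.17], dtype=float32), 0.995) per mm x [[ 0.41 -0.1 ]] per mm z [[ 0.09 -0.37]]
BL (array([ 0.55, -0.16], dtype=float32), 0.996) per mm x [[ 0.37 -0.08]] per mm z [[ 0.05 -0.35]]
[584.13096643  -9.93445588 196.9550253 ] [ 0.07  0.02 -0.07 -0.03 -0.09  0.    0.12] [-13.89949959   2.72305505  10.29709148]
holddown area change (max,mean) 9 3.3545454545454545
```

```bash
python3 -c "
from station import manip
print(manip.sign_off())"
```

```text
the job is handed in; nothing more can be done
None
```

The job is handed in, with no verdict returned: the hold-down is about 87° open and the gripped wedge is flat under the middle of the projector's front edge, with an estimated 2.7–4.1 mm gap under the front feet.

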